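Press a phone back, then rack the repaired phones on edge

ROBOT

A 6-joint arm with a two-finger parallel gripper is mounted at the origin on the work surface. World frame = base frame: x ahead of the robot, y to its left, z up, the work surface at z = 0. Lengths are in m, angles in degrees, forces in N, time in s.
With the tool pointing down it reaches from about 0.35 to 0.875 m from the base axis. Payload 4.2 kg.
Tool frame: the origin (TCP) lies midway between the tips of the shut fingers; the grasp point (between the pads) lies 19 mm behind it; y points along the fingers, z is the direction in which the jaws open and shut, and the axes are right-handed (so a half turn about y gives the same grasp; the last joint's range is limited). The gripper opens to 87 mm and grips with 3 to 60 N. Pads are 19 mm wide; open, the fingers measure 117 mm over their backs; the gripper's body (75 mm by 190 mm) begins 51 mm behind the grasp point.
Start: joints at [78.816, 22.042, 0.453, 0, -68.411, -14.817], TCP at [0.274, 0.562, 0.223] pointing down, gripper open.
Joint ranges: [-179.83, 179.83], [-69.29, 118.12], [-61.27, 80.66], [-181.25, 117.63], [-171.15, -9.14], [-177.46, 177.46]. Speed limits (degrees/s): [159.86, 159.86, 180, 180, 180, 180].

INTERFACE

Orientations are given as [roll, pitch, yaw] about the fixed x, y, z axes, in that order (R = Rz(yaw) Ry(pitch) Rx(roll)).
In Python, from workcell import env gives the robot as it stands. The module is installed in compiled form; this text tells all that it offers. Calls block until the motion is done:
- env.goto(position, orientation): joint-space move of the TCP to a pose.
- env.move_straight(position, rotation=None, rate=0.15, force_limit=None): straight line of the TCP; rotation=None keeps the orientation; rate is the mean speed in m/s. With force_limit (N) it stops when the force on the tool has changed by that much, and returns True; else False.
- env.set_joints(angles): joint-space move.
- env.gripper_to(opening, grasp_force=None): opening from 0.0 (shut) to 1.0 (fully open); grasp_force is the grip in N (None keeps the last); returns when the fingers have stopped.
- env.dwell(seconds).
- env.inverse_kinematics(position, orientation): joint angles nearest the present ones, or None.
- env.read_state(): the state.
- env.grab_frame(name): name is "side" or "top"; returns a dict with "image" (480x640x3 uint8, blue, green, red), "fx", "fy", "cx", "cy" (pixels), "position" and "orientation" of the camera in the world. Camera axes: x right, y up, looking along -z (the intrinsics and any distortion apply to the point x, -y, -z); pixel columns grow to the right and rows downward; lengths in m; the calibration is good to about 2 mm. A picture is of the moment at which its call begins. There is no depth.
A pose or a line that the arm cannot do raises env.Unreachable and nothing moves.
- env.close_job(): hands the job in, once; it reports no verdict.
Trained networks look in a picture, given as the dict that the camera call returned (one of the last four; its "shot" number tells which), for a name from the list of things; names that differ only in an ending like _2 or _b are one class to them, and where a whole thing is asked for, a point or a joint stands for the part that bears it (a point fixed in the world has none). Each returns a list of dicts, best first, with "score" (0 to 1); they miss things now and then, are a little off and sometimes report something else, mostly with a low value. They report only what shows in the picture. A call takes as long as a camera call. They do not tell look-alikes from the thing itself.
- env.search_frame(picture, thing): "xyz" ([x, y, z] in m, in world coordinates, good to about 4 mm: the middle of the surface that is visible of it).
- env.trace(picture, thing): "mask" (480x640 bool, what is visible of it).
The state is a dict: "clock": time; "joint_positions": joint angles; "qvel": joint speeds; "joint_torque": joint torques, N m; "position": TCP position; "tool_rot": TCP orientation; "force": force on the tool from outside, world axes, zero at the start; "wrist_torque": the same for the moment, N m; "opening": opening from 0.0 (shut) to 1.0 (fully open).
Only numpy, scipy, OpenCV 4.12 (cv2) and the standard library are available. Lean on these libraries where they do the work, as an engineer would, in place of code of your own. Each camera call takes 0.05 s, during which the arm holds its last target.

TASK

Press the blue phone's glued back home: swing the red clamp handle on its stand all the way over until it locks, keep it locked for two seconds, then flick the handle all the way back open. Stand both repaired phones on a long edge, fully down in the rack, blue in the blue-tagged slot and orange in the orange-tagged slot, lowering them gently and letting go. Leave the grey phone, multimeter, bottle and screwdriver alone.

Things in the scene. Friction and masses are not known exactly. Their poses are not given: they have to be found in the camera images.
- phone_blue_center (a point): Phone with blue back, rigid slab 150 x 72 x 9 mm, 190 g; the point is its centre. Its x: through the thickness, out of the back; y: along its length; z: along its width, lower to upper long edge. It leans in press_stand, top tipped 35 degrees towards the stand's -x, back facing +x. Both faces of its middle 90 mm are free for fingers except the bottom 8 mm.
- phone_orange_center (a point): Phone with orange back, rigid slab 150 x 72 x 9 mm, 190 g; the point is its centre. Its x: through the thickness, out of the back; y: along its length; z: along its width, lower to upper long edge. It leans in rest_stand, top tipped 35 degrees towards the stand's -x, back facing +x. Both faces of its middle 90 mm are free for fingers except the bottom 8 mm.
- press_stand: White fixed stand 130 x 220 mm with the clamp. Origin on the table under the phone's middle; z up, y along the phone (ends near y = -75, +75 mm). Phone's lower edge at x = 30, z = 26 mm, upper edge at x = -11, z = 85. When open, the clamp's two pad arms at y = -58, +58 (16 mm wide) stand up to z = 105 in front of the phone, at x = 44 to 80; lift the phone straight up or along its own plane.
- clamp_handle (a joint): Red clamp handle, rad: 0 open (leans 0.7 from vertical to the stand's -x), 1.2 over and locked (leans 0.5 to +x). Axis along the stand's y at x = -19, z = 27 mm; it swings in the plane y = -105 mm, past the phone's end; stem 15 mm thick. Push or pinch it. It presses two sprung pads on the phone; about 3 N resists up to 1.0, beyond that it stays locked. Elsewhere light friction (under 1 N) holds it where left.
- clamp_knob (a point): Centre of the 22 mm red ball knob at the free end of the clamp handle, 110 mm from the handle's axis.
- rest_stand: White fixed stand 130 x 170 mm like press_stand but without a clamp; holds the orange phone in the same way. Same origin and axes.
- rack: Black fixed rack 200 x 215 mm, four slots along its x, 50 mm apart. Origin: centre of its underside. Slot floors 10 mm above the table. Slots are 13 mm wide between grey fins that stand only 48 to 68 mm from a slot's middle, straight to 47 mm above the table, flared to 60. End walls 162 mm apart, 30 mm high. Slot order changes: tags blue, orange, white; the grey phone is in the untagged one.
- slot_blue: Rack slot with blue tag blocks (28 mm high one 102 mm from its middle at +x, 13 mm high one 92 mm away at -x). Origin: middle of the slot's floor, 10 mm above the table; a seated phone's centre is 36 mm above it. x along the slot, y across, z up.
- slot_orange: Rack slot with orange tag blocks (28 mm high one 102 mm from its middle at +x, 13 mm high one 92 mm away at -x). Origin: middle of the slot's floor, 10 mm above the table; a seated phone's centre is 36 mm above it. x along the slot, y across, z up.
- phone_grey_center (a point): Grey phone of the same size already standing in the rack's untagged slot; leave it there. The point is its centre.
- multimeter: Orange and black multimeter 85 x 165 x 36 mm lying on the table; leave it. Origin: centre of its underside.
- cleaner: Amber bottle, 48 mm diameter, 110 mm high; leave it. Origin: centre of its underside.
- driver: Screwdriver lying on the table; leave it.
There are look-alikes about, which are no part of the job. What is meant by the part that bears phone_orange_center is not turquoise, and is the larger of those in its own colour.

How it is judged:
By the outcome, as a careful person would: the job done as asked, in the order asked, and still so for the second after the job is handed in, with the robot touching nothing.
It also fails if it takes over 72 s, if anything falls off the work surface, if the arm or the gripper's body presses on something with over 40 N, if the wrist force passes 120 N, or if a joint passes its speed limit or range.

## Working session

There is one attempt and no reset: what is moved stays moved. The work goes in short steps, each a Python script; the robot and the scene stay as the last script left them, time stands still between calls to the robot, and variables do not carry over. Pictures are saved under pics/ and viewed, and the job is handed in when it is done.

```bash
mkdir -p pics; ls; python3 - <<'E'
from workcell import env
import cv2
s=env.read_state(); print(s)
for n in("side","top"):
    f=env.grab_frame(n); cv2.imwrite(f"pics/a_{n}.png",f["image"]); print({k:v for k,v in f.items() if k!="image"})
print(env.read_state()["clock"])
E
```

```text
pics
{'clock': 0.0, 'joint_positions': array([ 7.88146561e+01,  2.20914070e+01,  3.81414739e-01, -2.93152382e-02,
       -6.84112136e+01, -1.48177115e+01]), 'qvel': array([-0.00898755, -0.09609308, -0.12938697,  0.04165618, -0.05440831,
        0.10094485]), 'joint_torque': array([-1.22240685e-04, -3.90663028e+01,  1.87395161e+01,  4.21988279e+00,
        1.09331799e-02, -1.92026441e-04]), 'position': array([0.27372018, 0.5612162 , 0.22146312]), 'tool_rot': array([-8.98758570e+01,  4.66827664e-03,  1.53986134e+02]), 'force': array([-0.11340074, -0.68712481, -0.49237163]), 'wrist_torque': array([ 0.02994693,  0.0181473 , -0.02946484]), 'opening': 1.0012405697092863}
{'fx': 560.0323255038428, 'fy': 560.0323255038428, 'cx': 324.8518809342967, 'cy': 237.85750040845775, 'position': array([ 0.17057076, -1.000743  ,  1.12308182]), 'orientation': array([ 44.50915411,   0.07097117, -18.77331199]), 'shot': 1}
{'fx': 579.0571360374197, 'fy': 579.0571360374197, 'cx': 309.5440655892477, 'cy': 240.8529537213888, 'position': array([ 0.30446423, -0.03182412,  1.27765593]), 'orientation': array([  9.1716464 ,  -1.43472128, -89.30554867]), 'shot': 2}
0.1
```

View pics/a_side.png

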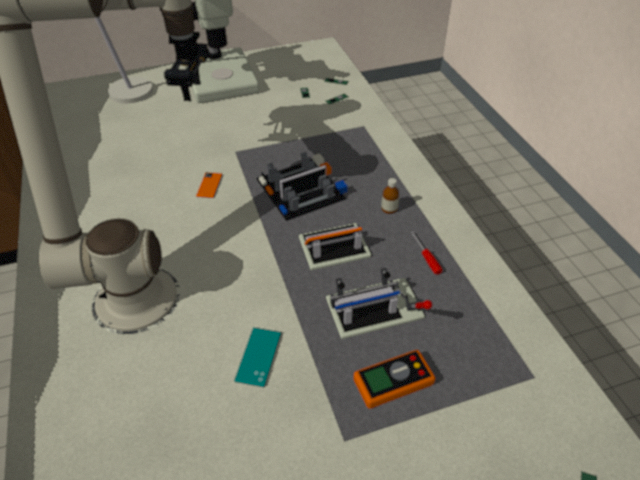

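View pics/a_top.png

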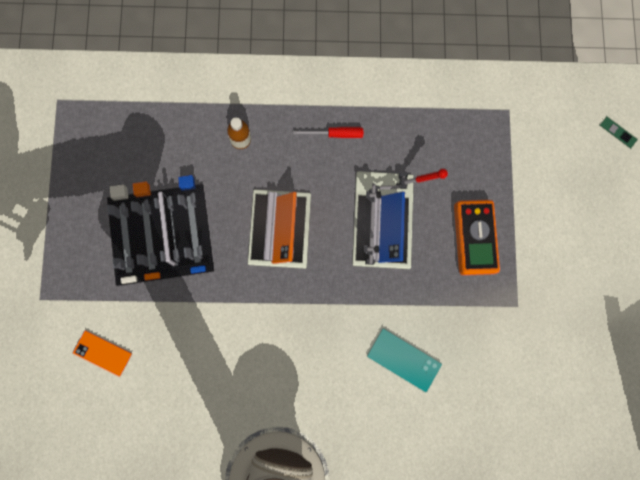

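```bash
cat > h.py <<'E'
import numpy as np, cv2
from scipy.spatial.transform import Rotation as R
from workcell import env
def cam(f):
    return R.from_euler('xyz',f["orientation"],degrees=True).as_matrix(), np.array(f["position"])
def proj(f,P):
    M,p=cam(f); c=(np.atleast_2d(P)-p)@M
    return np.c_[f["cx"]+f["fx"]*c[:,0]/-c[:,2], f["cy"]+f["fy"]*c[:,1]/c[:,2]]
def ray(f,uv,z):
    M,p=cam(f); d=M@np.array([(uv[0]-f["cx"])/f["fx"],-(uv[1]-f["cy"])/f["fy"],-1])
    return p+d*(z-p[2])/d[2]
E
python3 - <<'E'
from h import *
F={n:env.grab_frame(n) for n in("side","top")}
import pickle; pickle.dump(F,open("F.pkl","wb"))
for n,f in F.items():
    for t in ["phone_blue_center","phone_orange_center","press_stand","clamp_handle","clamp_knob","rest_stand","rack","slot_blue","slot_orange","phone_grey_center"]:
        for d in env.search_frame(f,t): print(n,t,np.round(d["xyz"],4),round(d["score"],2), np.round(proj(f,d["xyz"])[0]))
t=F["top"]["image"]; cv2.imwrite("pics/z1.png",cv2.resize(t[140:300,230:430],None,fx=4,fy=3.7,interpolation=cv2.INTER_CUBIC)[:600])
cv2.imwrite("pics/z2.png",cv2.resize(t[160:300,90:230],None,fx=4.2,fy=4.2,interpolation=cv2.INTER_CUBIC))
t=F["side"]["image"]; cv2.imwrite("pics/z3.png",cv2.resize(t[140:340,230:450],None,fx=3,fy=3,interpolation=cv2.INTER_CUBIC)[:600])
E
```

```text
side phone_blue_center [ 0.5212 -0.2502  0.0869] 0.66 [364. 297.]
side phone_orange_center [ 0.2524 -0.2786  0.0051] 0.98 [258. 358.]
side phone_orange_center [0.2627 0.3793 0.0071] 0.88 [210. 183.]
side phone_orange_center [ 0.5281 -0.0224  0.0839] 0.83 [334. 232.]
side press_stand [ 0.5524 -0.2446  0.0148] 0.65 [373. 310.]
side press_stand [0.5105 0.2265 0.0107] 0.54 [301. 196.]
side press_stand [ 0.6347 -0.2839  0.0534] 0.49 [412. 304.]
side clamp_knob [ 0.6355 -0.2859  0.0545] 0.63 [413. 304.]
side rest_stand [ 0.5302 -0.0199  0.0132] 0.66 [334. 250.]
side rack [0.509  0.2241 0.0107] 0.94 [301. 196.]
side rack [ 0.521  -0.2549  0.0835] 0.19 [364. 299.]
side slot_blue [0.6239 0.1998 0.0298] 0.68 [340. 188.]
side slot_orange [0.6238 0.2017 0.0306] 0.74 [339. 188.]
side slot_orange [0.6102 0.3012 0.0221] 0.63 [324. 171.]
side phone_grey_center [0.5233 0.2422 0.0628] 0.58 [303. 178.]
top phone_blue_center [ 0.5326 -0.2377  0.0651] 0.69 [393. 227.]
top phone_orange_center [5.269e-01 5.000e-04 6.960e-02] 0.93 [281. 228.]
top phone_orange_center [ 0.2538 -0.2716  0.0058] 0.77 [405. 359.]
top phone_orange_center [0.2583 0.3819 0.009 ] 0.62 [101. 354.]
top press_stand [ 0.5801 -0.2006  0.0103] 0.9 [372. 211.]
top clamp_handle [ 0.6359 -0.2944  0.071 ] 0.92 [419. 180.]
top clamp_knob [ 0.6325 -0.2952  0.0655] 0.95 [419. 182.]
top rest_stand [0.5325 0.0258 0.0122] 0.94 [271. 230.]
top rack [0.5162 0.2763 0.0093] 0.96 [157. 236.]
top slot_blue [0.6247 0.2022 0.0372] 0.67 [190. 185.]
top slot_orange [0.6075 0.3044 0.0336] 0.57 [144. 192.]
top phone_grey_center [0.5188 0.241  0.0738] 0.82 [167. 229.]
```

View pics/z1.png

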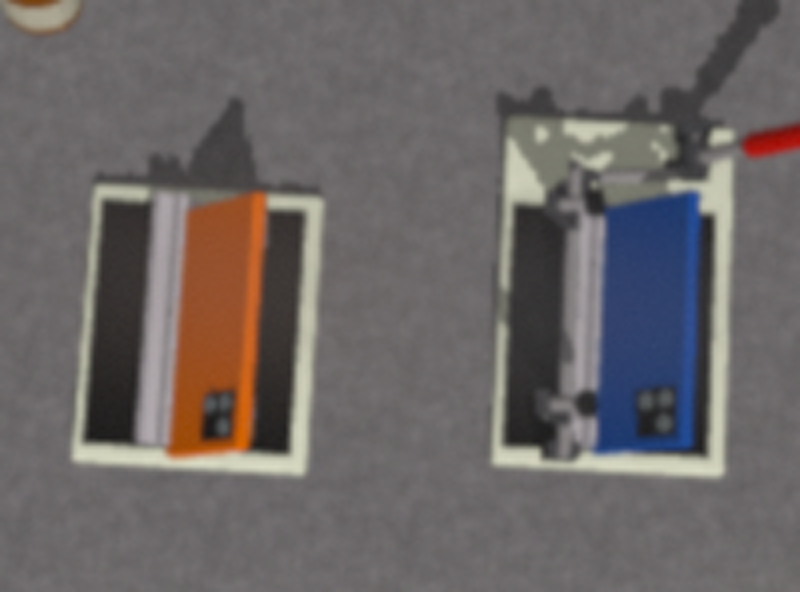

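View pics/z2.png

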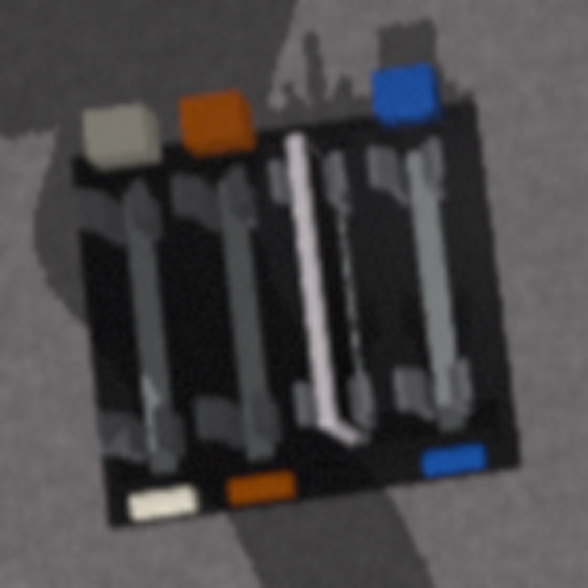

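View pics/z3.png

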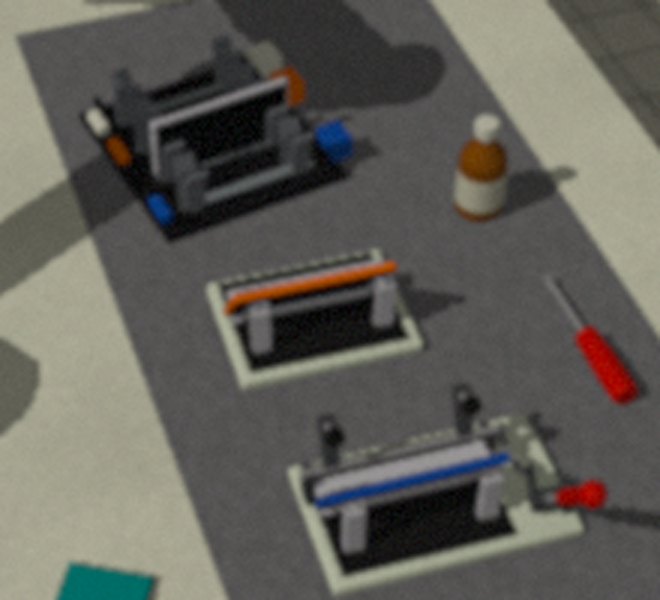

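```bash
cat >> h.py <<'E'
def Tz(x,y,yaw,P,z=0):
    P=np.atleast_2d(np.array(P,float)); return R.from_euler('z',yaw,degrees=True).apply(P)+[x,y,z]
def phone_local(): # stand frame phone box corners
    lo=np.array([.030,0,.026]); up=np.array([-.011,0,.085]); c=(lo+up)/2
    a=np.radians(35); zz=np.array([-np.sin(a),0,np.cos(a)]); xx=np.array([np.cos(a),0,np.sin(a)])
    return c,xx,zz
def phone_corners():
    c,xx,zz=phone_local(); return np.array([c+sx*.0045*xx+sy*.075*np.array([0,1,0])+sz*.036*zz for sx in(1,-1) for sy in(1,-1) for sz in(1,-1)])
E
python3 - <<'E'
from h import *
import pickle; F=pickle.load(open("F.pkl","rb")); f=F["top"]
def px(p): return (p[0]/4+230,p[1]/3.7+140)
for nm,c,L in(("rest",[(97,185),(325,197),(305,474),(73,462)],.17),("press",[(503,116),(735,130),(723,476),(492,465)],.22)):
  for z in(0,.012):
    P=np.array([ray(f,px(q),z)[:2] for q in c]); m=P.mean(0)
    e=(P[0]+P[3]-P[1]-P[2]); print(nm,z,m,np.degrees(np.arctan2(e[1],e[0])), np.linalg.norm(P-np.roll(P,-1,0),axis=1))
def p2(p): return (p[0]/4.2+90,p[1]/4.2+160)
c=[(75,160),(472,98),(520,465),(110,525)]
for z in(0,.01):
    P=np.array([ray(f,p2(q),z)[:2] for q in c]); m=P.mean(0)
    e=(P[0]+P[1]-P[2]-P[3]); print("rack",z,m,np.degrees(np.arctan2(e[1],e[0])), np.linalg.norm(P-np.roll(P,-1,0),axis=1))
E
```

```text
rest 0 [0.53779039 0.00510169] 87.67305011019558 [0.12917425 0.17093974 0.12867771 0.17078591]
rest 0.012 [0.53559894 0.00475487] 87.67305011019553 [0.12796102 0.16933424 0.12746915 0.16918185]
press 0 [ 0.5624974  -0.22730965] 87.57404852782439 [0.13315126 0.2154953  0.12904336 0.21699373]
press 0.012 [ 0.5600739  -0.22547361] 87.57404852782439 [0.13190068 0.21347133 0.12783136 0.21495568]
rack 0 [0.52185208 0.27131664] 9.337018011030105 [0.21301583 0.20082241 0.21456278 0.19707941]
rack 0.01 [0.52015062 0.26894401] 9.337018011030121 [0.21134859 0.19925061 0.21288343 0.1955369 ]
```

```bash
cat > ov.py <<'E'
from h import *
import pickle,sys
def box(a,b): 
    return np.array([[x,y,z] for x in(a[0],b[0]) for y in(a[1],b[1]) for z in(a[2],b[2])])
E8=[(0,1),(0,2),(0,4),(1,3),(1,5),(2,3),(2,6),(3,7),(4,5),(4,6),(5,7),(6,7)]
def draw(im,f,C,col,crop,s):
    q=(proj(f,C)-[crop[0]-.5+0.0,crop[1]-.5])*s
    for a,b in E8: cv2.line(im,tuple(int(v) for v in q[a]),tuple(int(v) for v in q[b]),col,1,cv2.LINE_AA)
def view(F,objs,crops,name):
    outs=[]
    for n,c in crops.items():
        s=c[4]; im=cv2.resize(F[n]["image"][c[1]:c[3],c[0]:c[2]],None,fx=s,fy=s,interpolation=cv2.INTER_CUBIC)
        for C,col in objs: draw(im,F[n],C,col,c,s)
        cv2.imwrite(f"pics/{name}_{n}.png",im)
E
cat > fit1.py <<'E'
from ov import *
F=pickle.load(open("F.pkl","rb"))
RS=(.5375,.0050,87.7); 
cx,cy,yaw=.562,-.227,87.6
d=R.from_euler('z',yaw,degrees=True).apply([0,.025,0]); PS=(cx+d[0],cy+d[1],yaw)
RK=(.5215,.271,9.34)
pc=phone_corners()
objs=[(Tz(*RS,pc),(0,255,0)),(Tz(*PS,pc),(0,255,0)),(Tz(*RS,box((-.065,-.085,0),(.065,.085,.01))),(255,255,0)),(Tz(*PS,box((-.065,-.135,0),(.065,.085,.01))),(255,255,0))]
k=np.array([-.019,-.105,.027])+.11*np.array([-np.sin(.7),0,np.cos(.7)])
objs.append((Tz(*PS,box(k-.011,k+.011)),(0,255,255)))
view(F,objs,{"top":(240,150,460,280,3.6),"side":(290,210,440,340,4.5)},"fa")
objs=[(Tz(*RK,box((-.1,-.1075,0),(.1,.1075,.01))),(255,255,0))]
for i in range(4):
    y=-.075+.05*i
    objs.append((Tz(*RK,box((-.075,y-.0045,.01),(.075,y+.0045,.082))),[(0,255,0),(0,0,255)][i!=1]))
view(F,objs,{"top":(90,160,240,300,4.2),"side":(240,140,370,240,5.5)},"fr")
E
python3 fit1.py
```

```text
(no output)
```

View pics/fa_top.png

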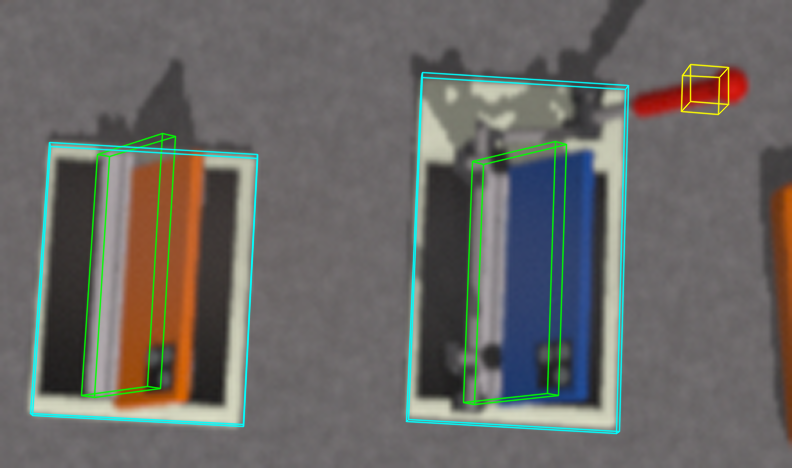

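View pics/fa_side.png

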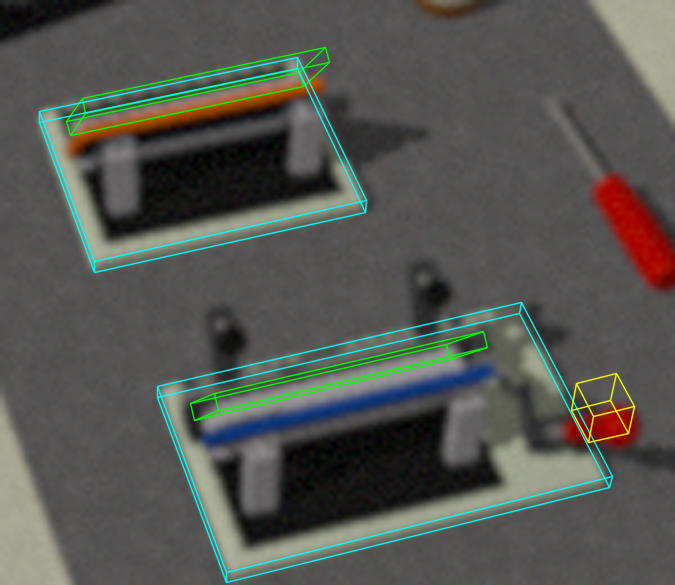

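View pics/fr_top.png

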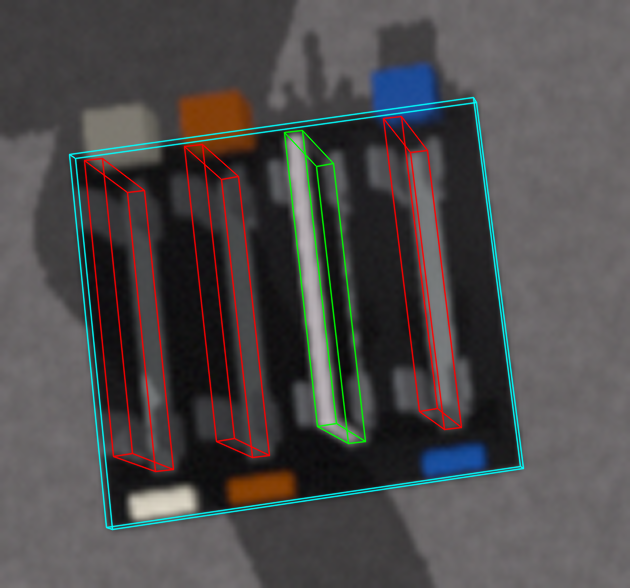

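View pics/fr_side.png

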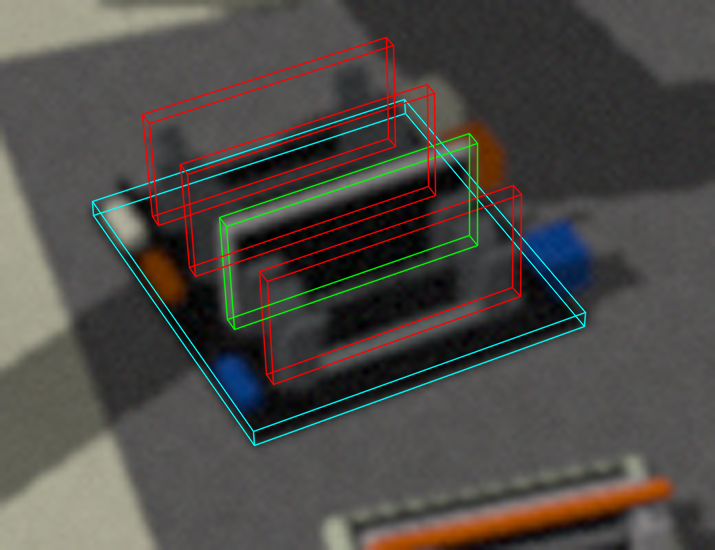

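```bash
cat > fit2.py <<'E'
from ov import *
F=pickle.load(open("F.pkl","rb"))
import sys
def off(c,yaw,d):
    v=R.from_euler('z',yaw,degrees=True).apply(d); return (c[0]+v[0],c[1]+v[1],yaw)
dx,dy=float(sys.argv[1]),float(sys.argv[2])
ex,ey=float(sys.argv[3]),float(sys.argv[4])
RS=off((.5375,.0050),87.7,[dx,dy,0]); PS=off((.562,-.227),87.6,[ex,.025+ey,0])
print(RS,PS)
pc=phone_corners()
objs=[(Tz(*RS,pc),(0,255,0)),(Tz(*PS,pc),(0,255,0))]
k=np.array([-.019,-.105,.027])+.11*np.array([-np.sin(.7),0,np.cos(.7)])
objs.append((Tz(*PS,box(k-.011,k+.011)),(0,255,255)))
view(F,objs,{"top":(240,150,460,280,3.6),"side":(290,210,440,340,4.5)},"fb"+sys.argv[5])
E
python3 fit2.py -.015 .005 -.015 .002 1
```

```text
(np.float64(0.5319020511364394), np.float64(-0.00978725696405389), 87.7) (np.float64(0.5343955487813928), np.float64(-0.24085619980079448), 87.6)
```

View pics/fb1_top.png

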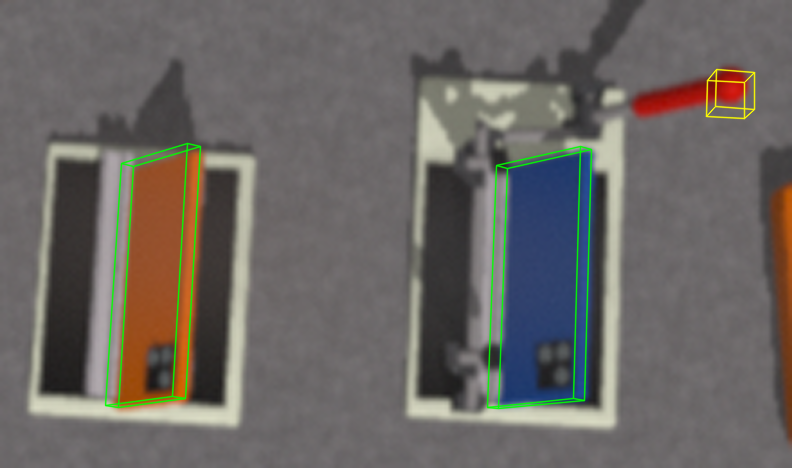

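View pics/fb1_side.png

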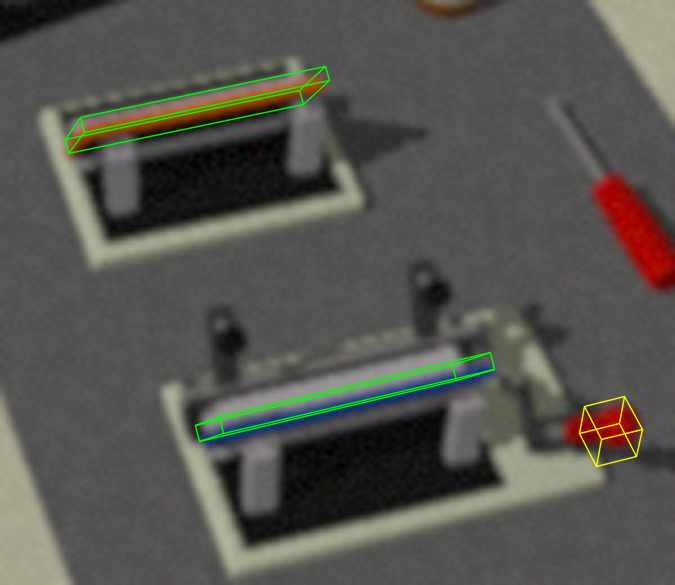

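```bash
python3 fit2.py -.0185 .009 -.0185 .0065 2
```

```text
(np.float64(0.5277648122821176), np.float64(-0.01312391017682421), 87.7) (np.float64(0.5297529312578958), np.float64(-0.2441646892643591), 87.6)
```

View pics/fb2_top.png

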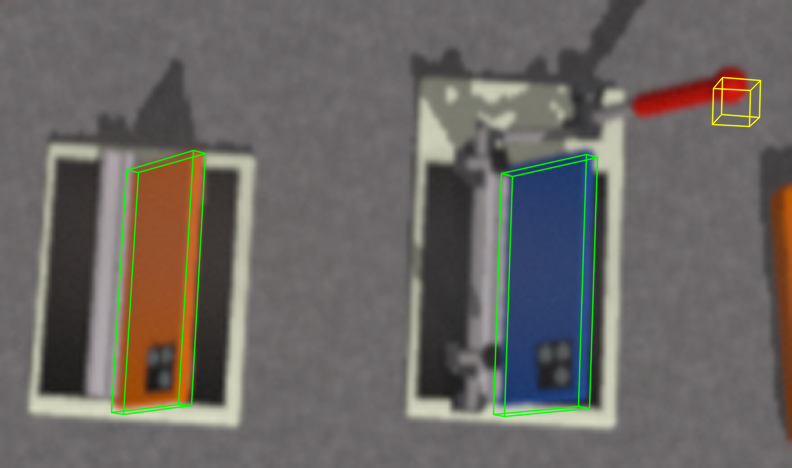

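View pics/fb2_side.png

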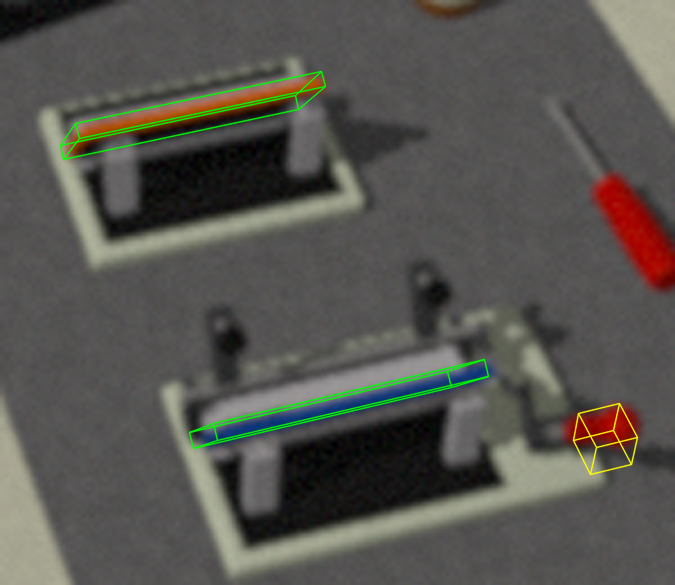

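```bash
python3 fit2.py -.018 .0055 -.018 .0025 3; python3 - <<'E'
from h import *
import pickle; F=pickle.load(open("F.pkl","rb"))
import scipy.optimize as so
uv={"top":(733/3.6+240-.5+.1,85/3.6+150-.4),"side":(617/4.5+290-.4,426/4.5+210-.4)}
r=so.least_squares(lambda P:np.concatenate([proj(F[n],P)[0]-uv[n] for n in uv]),[.63,-.33,.11]); print("knob",r.x,r.fun)
k=np.array([-.019,-.105,.027])+.11*np.array([-np.sin(.7),0,np.cos(.7)])
v=R.from_euler('z',87.6,degrees=True)
ps=None
c=v.apply([-.018,.0275,0]); o=np.array([.562+c[0],-.227+c[1]]); print(o,"model knob",Tz(o[0],o[1],87.6,k))
# IK checks
def rpy(app,jaw):
    y=np.array(app)/np.linalg.norm(app); z=np.array(jaw)-np.dot(jaw,y)*y; z/=np.linalg.norm(z); x=np.cross(y,z)
    return R.from_matrix(np.c_[x,y,z]).as_euler('xyz',degrees=True)
for s in(1,-1):
    e=rpy([0,0,-1],s*v.apply([0,1,0])); print(s,e,env.inverse_kinematics(Tz(o[0],o[1],87.6,k)[0]-[0,0,.012],e))
    c0,xx,zz=phone_local(); 
    for nm,O in(("b",(*o,87.6)),("o",(.5312,-.0127,87.7))):
        vv=R.from_euler('z',O[2],degrees=True); e=rpy(vv.apply(-zz),s*vv.apply(xx)); P=Tz(*O,c0+(.014-.019)*zz)[0]; print(nm,P,e,env.inverse_kinematics(P,e),env.inverse_kinematics(P+[0,0,.12],e))
    for i in(0,2,3):
        P=Tz(.5215,.271,9.34,[0,-.075+.05*i,.046+.014-.019])[0]; e=rpy([0,0,-1],s*R.from_euler('z',9.34,degrees=True).apply([0,1,0])); print("slot",i,P,e,env.inverse_kinematics(P,e))
E
```

```text
(np.float64(0.5312820585612844), np.float64(-0.012764774253130946), 87.7) (np.float64(0.5337703604051558), np.float64(-0.24383263046422646), 87.6)
knob [ 0.63930858 -0.3356652   0.11500008] [-0.06640952  0.32413001  0.34119803 -0.1142974 ]
[ 0.53377036 -0.24383263] model knob [[ 0.63491515 -0.33801469  0.11113264]]
1 [-90.    0.   87.6] [-15.19361734  36.40901355   6.60689917   0.         -60.19788561
  12.79361734]
b [ 0.53428827 -0.2314756   0.05140424] [-55.    0.   -2.4] [-26.06797974  37.90665895   4.6630974  -32.92309621 -75.13834853
 -52.42081277] [-25.92280772  30.37151794  10.04320675 -31.8166533  -85.99129211
 -59.53092421]
o [ 5.31696345e-01 -3.42081445e-04  5.14042398e-02] [-55.    0.   -2.3] [ -5.96835598  29.75940026  -9.57455554 -41.07016988 -60.60510396
 -62.3671454 ] [ -5.25113897  20.53209325  -4.68251666 -37.23566973 -71.20092257
 -72.63702914]
slot 0 [0.53367196 0.1969943  0.041     ] [-90.     0.     9.34] [ 3.65750188e+01  2.77692088e+01 -2.01336070e+01 -2.54444375e-14
 -4.20971842e+01 -1.17235019e+02]
slot 2 [0.51744268 0.29566857 0.041     ] [-90.     0.     9
[... 667 characters left out ...]
.14042398e-02] [-125.     0.   177.7] [ -5.96835598  29.75940026  -9.57455554 -41.07016988 -60.60510396
 117.6328546 ] [ -5.25113897  20.53209325  -4.68251666 -37.23566973 -71.20092257
 107.36297086]
slot 0 [0.53367196 0.1969943  0.041     ] [ -90.      0.   -170.66] [ 3.65750188e+01  2.77692088e+01 -2.01336070e+01  2.54444375e-14
 -4.20971842e+01  6.27649812e+01]
slot 2 [0.51744268 0.29566857 0.041     ] [ -90.      0.   -170.66] [ 4.52973771e+01  2.98224374e+01 -1.61406560e+01  2.54444375e-14
 -4.40369066e+01  5.40426229e+01]
slot 3 [0.50932804 0.3450057  0.041     ] [ -90.      0.   -170.66] [ 4.91686542e+01  3.12933498e+01 -1.32471010e+01  2.54444375e-14
 -4.54595492e+01  5.01713458e+01]
```

View pics/fb3_top.png

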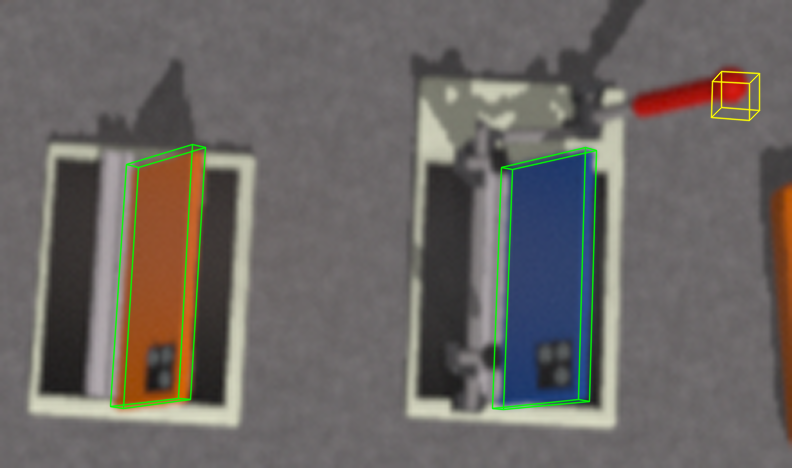

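View pics/fb3_side.png

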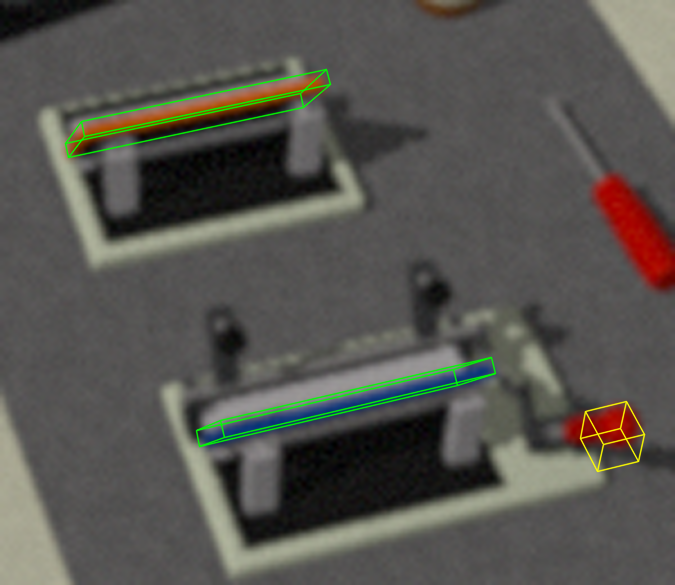

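```bash
python3 - <<'E'
from ov import *
F=pickle.load(open("F.pkl","rb"))
pc=phone_corners()
f=F["side"]
for nm,O in(("o",(.5312,-.0127,87.7)),("b",(.53377,-.24383,87.6))):
    W=Tz(*O,pc); q=proj(f,W); q2=proj(F["top"],W)
    for i in range(8): print(nm,i,np.round(pc[i],3),np.round(W[i],3),np.round(q[i],1),np.round(q2[i],1))
im=f["image"]
a=cv2.resize(im[218:252,296:366],None,fx=11,fy=11,interpolation=cv2.INTER_NEAREST); cv2.imwrite("pics/so.png",a)
E
```

```text
o 0 [-0.007  0.075  0.088] [ 0.456 -0.017  0.088] [307.5 236.4] [288.9 260.1]
o 1 [0.034 0.075 0.029] [0.458 0.024 0.029] [304.  241.3] [270.2 262.5]
o 2 [-0.007 -0.075  0.088] [ 0.606 -0.023  0.088] [362.1 225. ] [293.1 189.7]
o 3 [ 0.034 -0.075  0.029] [0.607 0.018 0.029] [356.2 230.3] [274.5 195.2]
o 4 [-0.015  0.075  0.082] [ 0.456 -0.025  0.082] [308.3 239.8] [292.5 260.6]
o 5 [0.026 0.075 0.023] [0.457 0.017 0.023] [304.8 244.5] [273.7 263. ]
o 6 [-0.015 -0.075  0.082] [ 0.606 -0.031  0.082] [362.9 228.2] [296.5 190.5]
o 7 [ 0.026 -0.075  0.023] [0.607 0.011 0.023] [357.  233.4] [277.9 196. ]
b 0 [-0.007  0.075  0.088] [ 0.459 -0.248  0.088] [338.5 303. ] [400.1 260.6]
b 1 [0.034 0.075 0.029] [ 0.46  -0.207  0.029] [333.1 305.1] [376.4 262.9]
b 2 [-0.007 -0.075  0.088] [ 0.608 -0.254  0.088] [398.7 288.9] [402.1 190.5]
b 3 [ 0.034 -0.075  0.029] [ 0.61  -0.213  0.029] [390.4 291.6] [378.8 195.9]
b 4 [-0.015  0.075  0.082] [ 0.458 -0.256  0.082] [339.4 306.8] [403.2 261.1]
b 5 [0.026 0.075 0.023] [ 0.46  -0.214  0.023] [333.9 308.7] [379.4 263.4]
b 6 [-0.015 -0.075  0.082] [ 0.608 -0.262  0.082] [399.6 292.6] [405.2 191.3]
b 7 [ 0.026 -0.075  0.023] [ 0.61  -0.221  0.023] [391.3 295.1] [381.7 196.6]
```

View pics/so.png

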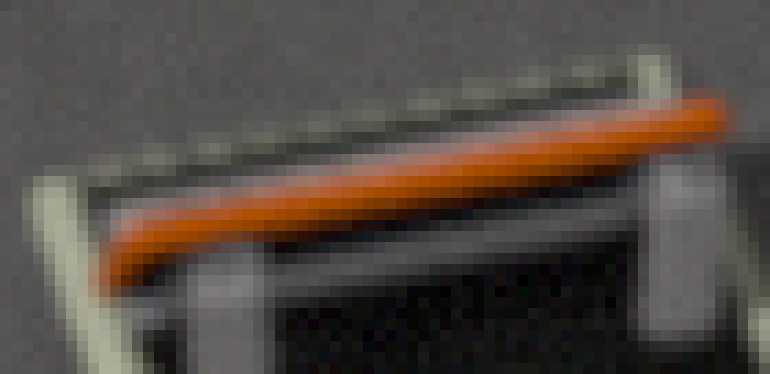

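```bash
python3 - <<'E'
from ov import *
F=pickle.load(open("F.pkl","rb"))
a=cv2.resize(F["side"]["image"][284:324,330:440],None,fx=7,fy=7,interpolation=cv2.INTER_NEAREST)
b=cv2.resize(F["top"]["image"][160:200,370:460],None,fx=7,fy=7,interpolation=cv2.INTER_NEAREST)
b=np.pad(b,((0,0),(0,a.shape[1]-b.shape[1]),(0,0)))
cv2.imwrite("pics/sk.png",np.vstack([a,b]))
for n in F:
    im=F[n]["image"].astype(int); m=(im[:,:,2]>110)&(im[:,:,1]<60)
    c=(slice(290,320),slice(405,440)) if n=="side" else (slice(160,195),slice(410,455))
    ys,xs=np.nonzero(m[c]); print(n,xs.min()+c[1].start,xs.max()+c[1].start,ys.min()+c[0].start,ys.max()+c[0].start)
    for y in range(c[0].start,c[0].stop): 
        s=''.join('#' if v else '.' for v in m[y,c[1]]); 
        if '#' in s: print(y,s)
E
```

```text
side 415 430 300 308
300 ....................####...........
301 ...................######..........
302 .................#########.........
303 ............##############.........
304 ..........################.........
305 ..........################.........
306 ..........################.........
307 ...........#####..#######..........
308 .....................###...........
top 416 447 169 181
169 ...............................#####.........
170 ..............................#######........
171 .............................########........
172 ............................#########........
173 .......................###############.......
174 ..................####################.......
175 ..............#######################........
176 ..........###########################........
177 ......#############################..........
178 ......####################......##...........
179 ......################.......................
180 ......###########............................
181 .......######................................
```

View pics/sk.png

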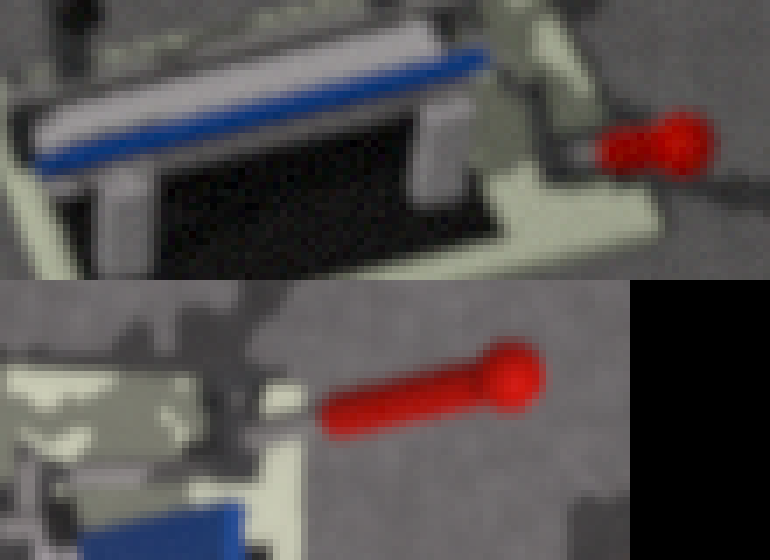

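```bash
python3 - <<'E'
from h import *
import pickle; F=pickle.load(open("F.pkl","rb"))
import scipy.optimize as so
def tri(uv,g):
    r=so.least_squares(lambda P:np.concatenate([proj(F[n],P)[0]-uv[n] for n in uv]),g); return r.x,r.fun
print(tri({"top":(443,173.6),"side":(427,304.3)},[.63,-.33,.11]))
# blue upper edge ends (mid thickness)
for pt in [(462,62),(37,158)]: print(pt, (pt[0]/7+330,pt[1]/7+284))
from ov import *
a=cv2.resize(F["top"]["image"][180:270,370:412],None,fx=6.5,fy=6.5,interpolation=cv2.INTER_NEAREST)
b=cv2.resize(F["top"]["image"][180:270,262:304],None,fx=6.5,fy=6.5,interpolation=cv2.INTER_NEAREST)
cv2.imwrite("pics/tb.png",np.hstack([b,a]))
E
```

```text
(array([ 0.63935454, -0.33553983,  0.11429349]), array([-0.00114445,  0.00558659,  0.00588025, -0.00196916]))
(462, 62) (396.0, 292.85714285714283)
(37, 158) (335.2857142857143, 306.57142857142856)
```

View pics/tb.png

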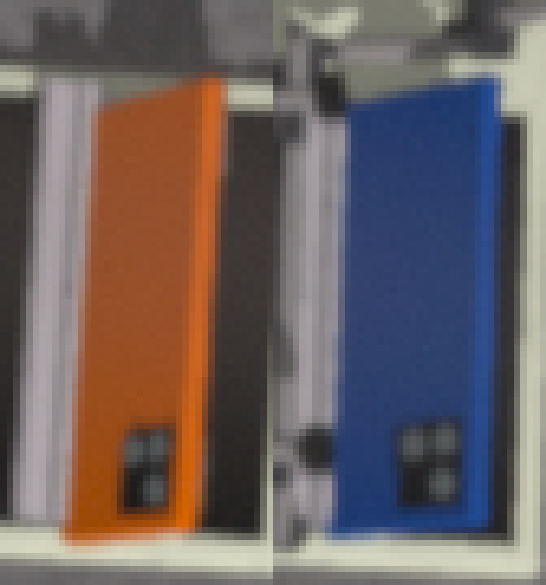

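```bash
python3 - <<'E'
from h import *
import pickle; F=pickle.load(open("F.pkl","rb"))
import scipy.optimize as so
pc=phone_corners()
# orange observations: corner idx-> px
obs={"o":[("top",6,296.1,191.5),("top",2,293.3,191.8),("top",4,291.7,261.7),("top",0,289.7,262),("side",2,361.4,226.6),("side",6,361.4,229.8),("side",0,306.4,238)],
"b":[("top",6,370+(500-273)/6.5-.5,180+78/6.5-.5),("top",2,370+(482-273)/6.5-.5,180+80/6.5-.5),("top",4,370+(490-273)/6.5-.5,180+527/6.5-.5),("top",0,370+(472-273)/6.5-.5,180+530/6.5-.5),
 ("side",2,330+487/7-.5,284+50/7-.5),("side",6,330+487/7-.5,284+70/7-.5),("side",4,330+38/7-.5,284+176/7-.5),("side",0,330+36/7-.5,284+150/7-.5)]}
for k,O in(("o",(.5312,-.0127,87.7)),("b",(.53377,-.24383,87.6))):
    def res(p): 
        W=Tz(p[0],p[1],p[2],pc,p[3]); return np.concatenate([proj(F[n],W[i])[0]-[u,v] for n,i,u,v in obs[k]])
    r=so.least_squares(res,[*O,0]); print(k,r.x,np.round(r.fun.reshape(-1,2),1).tolist())
    r=so.least_squares(lambda p:res([*p,0]),O); print(k,r.x,np.round(r.fun.reshape(-1,2),1).tolist())
E
```

```text
o [ 5.28678892e-01 -1.25613308e-02  8.77540176e+01 -5.01139449e-03] [[0.3, 0.7], [-0.4, -0.4], [0.8, 0.4], [-0.8, -0.4], [-0.3, -0.1], [0.5, -0.0], [0.2, 0.0]]
o [ 5.27714172e-01 -1.35113650e-02  8.75725489e+01] [[0.9, 0.6], [0.2, -0.5], [1.1, 0.6], [-0.5, -0.2], [-0.4, -1.1], [0.4, -1.0], [-0.1, -1.1]]
b [ 5.31524329e-01 -2.43597547e-01  8.74083298e+01 -4.03428595e-03] [[0.4, 1.3], [0.2, 0.2], [-0.3, 1.8], [-0.6, 0.9], [-1.4, -0.5], [-0.5, 0.4], [3.4, -0.7], [2.8, -0.7]]
b [ 0.53069102 -0.24410753 87.41884251] [[1.0, 1.2], [0.8, 0.1], [0.3, 2.0], [0.0, 1.0], [-1.5, -1.3], [-0.6, -0.4], [3.2, -1.5], [2.6, -1.5]]
```

```bash
cat >> h.py <<'E'
def rpy(app,jaw):
    y=np.array(app)/np.linalg.norm(app); z=np.array(jaw)-np.dot(jaw,y)*y; z/=np.linalg.norm(z); x=np.cross(y,z)
    return R.from_matrix(np.c_[x,y,z]).as_euler('xyz',degrees=True)
def st(msg=""):
    s=env.read_state(); print(msg,"t%.2f"%s["clock"],np.round(s["position"],4),np.round(s["tool_rot"],1),"F",np.round(s["force"],1),"op %.3f"%s["opening"]); return s
def snap(name,crop=None,fx=1):
    for n in("side","top"):
        f=env.grab_frame(n); cv2.imwrite(f"pics/{name}_{n}.png",f["image"])
PSY=87.5
VX=R.from_euler('z',PSY,degrees=True).apply([1,0,0]); VY=R.from_euler('z',PSY,degrees=True).apply([0,1,0])
KN=np.array([.638,-.3365,.113])
PIV=KN-.11*(-np.sin(.7)*VX+np.cos(.7)*np.array([0,0,1]))
def knob(a): l=a-.7; return PIV+.11*(np.sin(l)*VX+np.cos(l)*np.array([0,0,1]))
KR=rpy([0,0,-1],VY)
TIP=np.array([0,0,-.019])
E
python3 - <<'E'
from h import *
env.gripper_to(.52)
env.goto(KN+TIP+[0,0,.10],KR); st("above")
r=env.move_straight(KN+TIP+[0,0,.0],rate=.12,force_limit=8); s=st("at %s"%r)
env.gripper_to(0,10); st("grip")
snap("k1")
E
```

```text
above t5.54 [ 0.6384 -0.3357  0.1941] [-90.   -0.   87.6] F [ 0.6 -0.4 -1.2] op 0.522
at False t6.53 [ 0.6387 -0.3368  0.0951] [-90.1   0.   87.5] F [-0.  -0.   0.6] op 0.520
grip t7.09 [ 0.6389 -0.3366  0.0944] [-90.1   0.   87.5] F [ 2.5 -0.2  0.6] op 0.235
```

View pics/k1_side.png

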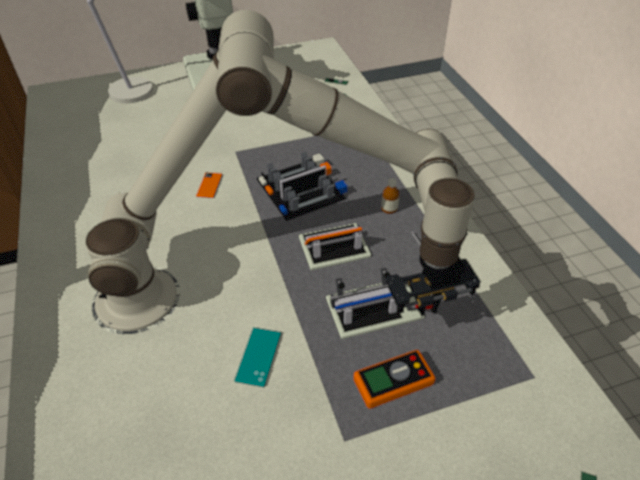

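```bash
python3 - <<'E'
from h import *
for a in np.arange(.15,1.21,.15):
    env.move_straight(knob(a)+TIP,rate=.15); s=st("a%.2f"%a)
    if np.linalg.norm(s["force"])>40: print("STOP"); break
snap("k2")
E
```

```text
a0.15 t7.45 [ 0.6395 -0.3222  0.1038] [-90.1  -0.   87.6] F [ 4.1  1.1 -2.2] op 0.237
a0.30 t7.71 [ 0.64   -0.3073  0.1106] [-90.1  -0.   87.5] F [ 4.7  1.6 -3.3] op 0.240
a0.45 t7.97 [ 0.6407 -0.2916  0.1152] [-90.1  -0.1  87.5] F [ 5.7  0.5 -4.2] op 0.239
a0.60 t8.22 [ 0.6413 -0.2755  0.1176] [-90.   -0.1  87.5] F [ 7.   0.4 -5.3] op 0.236
a0.75 t8.48 [ 0.6419 -0.2597  0.1177] [-90.   -0.   87.5] F [ 6.  -0.8 -7.3] op 0.239
a0.90 t8.74 [ 0.6426 -0.2437  0.1156] [-90.    0.   87.5] F [ 6.7 -1.7 -6.9] op 0.239
a1.05 t9.00 [ 0.6433 -0.228   0.1113] [-90.    0.   87.5] F [ 6.6 -1.4 -7. ] op 0.241
a1.20 t9.26 [ 0.644  -0.2134  0.1052] [-90.    0.   87.5] F [ 5.7 -1.6 -5.7] op 0.243
```

```bash
python3 - <<'E'
from h import *
r=env.move_straight(knob(1.24)+TIP,rate=.05,force_limit=6); st("1.24 %s"%r)
r=env.move_straight(knob(1.28)+TIP,rate=.05,force_limit=6); st("1.28 %s"%r)
env.dwell(.1); st()
snap("k3")
E
```

```text
1.24 False t9.61 [ 0.6441 -0.212   0.1047] [-90.1   0.2  87.5] F [ 3.8 -7.5 -2.2] op 0.241
1.28 False t9.86 [ 0.6443 -0.2097  0.1037] [-90.1   0.3  87.5] F [  2.  -10.5   1.9] op 0.242
 t9.96 [ 0.6443 -0.2097  0.1037] [-90.1   0.3  87.5] F [ 1.7 -9.6  2.1] op 0.237
```

View pics/k3_side.png

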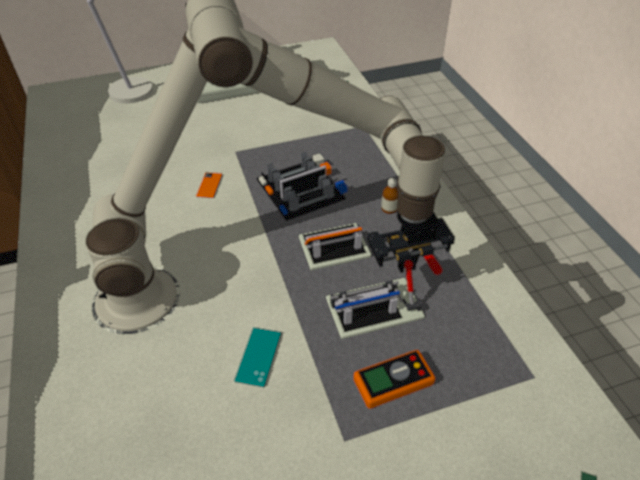

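View pics/k3_top.png

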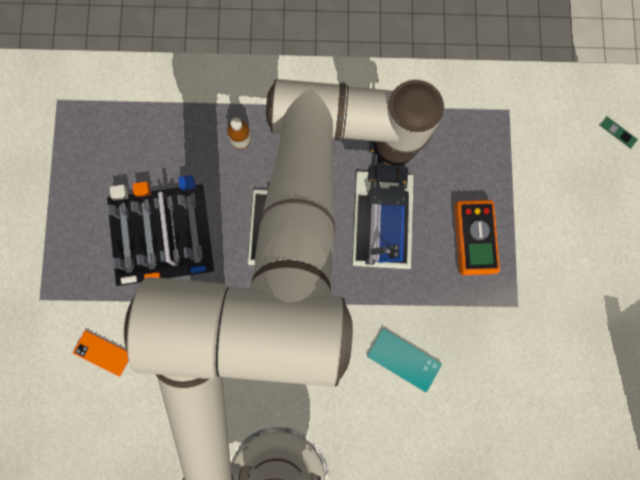

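```bash
python3 - <<'E'
from h import *
env.dwell(2.4); st("held")
for a in [1.2,1.05,.9,.75,.6,.45,.3,.15,.05,-.0]:
    env.move_straight(knob(a)+TIP,rate=.15); s=st("a%.2f"%a)
    if np.linalg.norm(s["force"])>40: print("STOP"); break
r=env.move_straight(knob(-.05)+TIP,rate=.05,force_limit=5); st("-.05 %s"%r)
r=env.move_straight(knob(-.09)+TIP,rate=.05,force_limit=5); st("-.09 %s"%r)
E
```

```text
held t12.46 [ 0.6443 -0.2097  0.1037] [-90.1   0.3  87.5] F [ 1.9 -9.7  1.9] op 0.239
a1.20 t12.71 [ 0.644  -0.2143  0.1062] [-90.1   0.   87.4] F [ 4.9 -2.  -3. ] op 0.241
a1.05 t12.97 [ 0.6433 -0.2292  0.1126] [-90.1   0.   87.4] F [ 6.1 -1.3 -3.7] op 0.238
a0.90 t13.22 [ 0.6426 -0.2449  0.1168] [-90.1   0.   87.4] F [ 5.2 -2.6 -4.4] op 0.243
a0.75 t13.48 [ 0.642  -0.2609  0.1186] [-90.1  -0.   87.5] F [ 5.5 -1.3 -5.9] op 0.241
a0.60 t13.74 [ 0.6413 -0.277   0.1181] [-90.1  -0.   87.5] F [ 5.7  1.  -4.4] op 0.243
a0.45 t14.00 [ 0.6406 -0.293   0.1153] [-90.1  -0.   87.5] F [ 4.7 -0.1 -4. ] op 0.242
a0.30 t14.26 [ 0.64   -0.3086  0.1101] [-90.1  -0.   87.5] F [ 5.7  0.5 -2.9] op 0.246
a0.15 t14.52 [ 0.6393 -0.3233  0.1028] [-90.1  -0.   87.5] F [ 5.3  0.9 -2.2] op 0.239
a0.05 t14.77 [ 0.639  -0.3323  0.0968] [-90.1  -0.   87.5] F [ 5.5  0.1 -2.4] op 0.236
a-0.00 t15.02 [ 0.6388 -0.3363  0.0937] [-90.1  -0.   87.5] F [ 4.8  1.4 -2.5] op 0.239
-.05 True t15.22 [ 0.6388 -0.3393  0.0915] [-90.1  -0.1  87.6] F [-0.1  0.   3.5] op 0.238
-.09 True t15.43 [ 0.6388 -0.3425  0.0891] [-90.4  -0.2  87.6] F [ 0.8 -0.5  2.6] op 0.238
```

```bash
cat >> h.py <<'E'
C0,XX,ZZ=phone_local()
PB=(.532,-.2438,87.5,-.002); PO=(.5285,-.0130,87.7,-.003)
def grasp(O,d,g=.014):
    vv=R.from_euler('z',O[2],degrees=True)
    return Tz(O[0],O[1],O[2],C0+(g-.019+d)*ZZ,O[3])[0], rpy(vv.apply(-ZZ),vv.apply(XX)), vv.apply(ZZ)
RK=(.5215,.271,9.34)
def slot(i,h): # TCP pose with phone centre h above seated
    return Tz(*RK,[0,-.075+.05*i,.046+.014-.019+h])[0], rpy([0,0,-1],R.from_euler('z',RK[2],degrees=True).apply([0,1,0]))
E
python3 - <<'E'
from h import *
env.gripper_to(.52); env.move_straight(env.read_state()["position"]+[0,0,.08],rate=.25); st("up")
P,e,z=grasp(PB,.11)
env.goto(P,e); st("pre")
snap("p1")
E
```

```text
up t16.64 [ 0.6399 -0.342   0.1705] [-90.6  -0.2  87.6] F [-0.  -0.1 -1.7] op 0.522
pre t17.74 [ 0.5297 -0.2943  0.1388] [-55.    0.   -2.4] F [-0.6 -0.4 -0.7] op 0.517
```

View pics/p1_side.png

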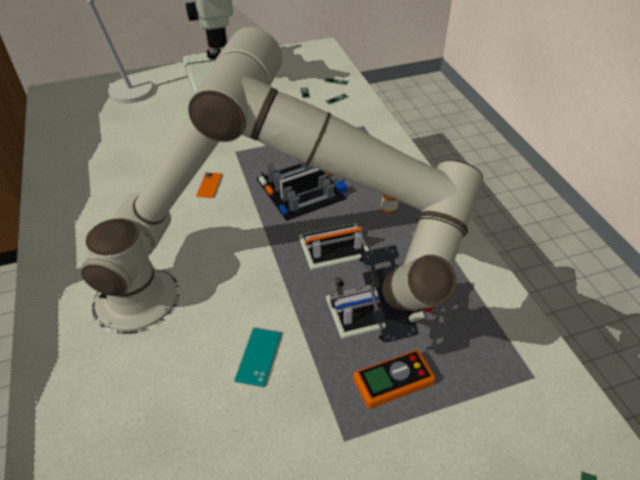

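View pics/p1_top.png

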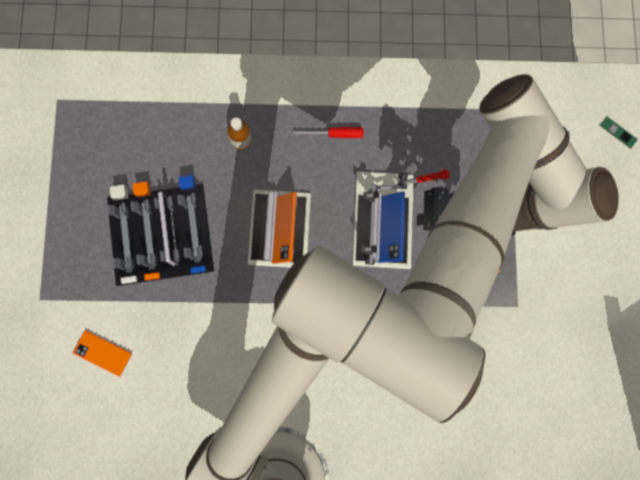

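```bash
python3 - <<'E'
from h import *
P,e,z=grasp(PB,0)
r=env.move_straight(P,rotation=e,rate=.1,force_limit=6); st("at %s"%r)
if not r:
    env.gripper_to(0,12); st("grip")
    env.gripper_to(0,25); st("grip")
snap("p2")
E
```

```text
at False t19.09 [ 0.5329 -0.232   0.05  ] [-55.1  -0.1  -2.5] F [ 0.1  0.5 -0.5] op 0.517
grip t19.80 [ 0.5326 -0.2311  0.0497] [-55.   -0.   -2.5] F [-0.6  1.6  1.8] op 0.099
grip t20.02 [ 0.5326 -0.2311  0.0497] [-55.   -0.   -2.5] F [0.1 2.2 2.5] op 0.103
```

View pics/p2_side.png

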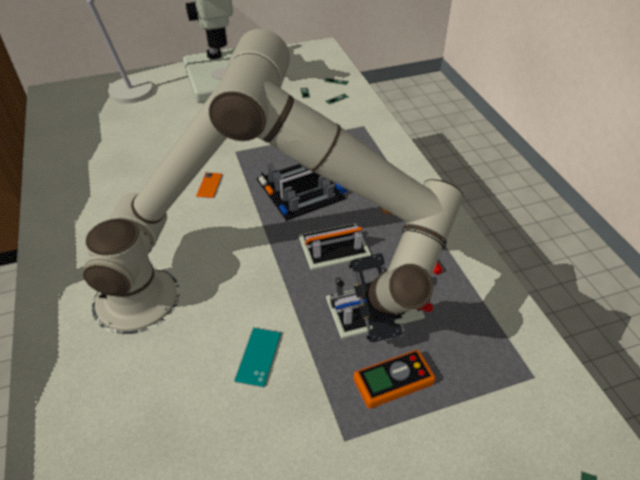

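View pics/p2_top.png

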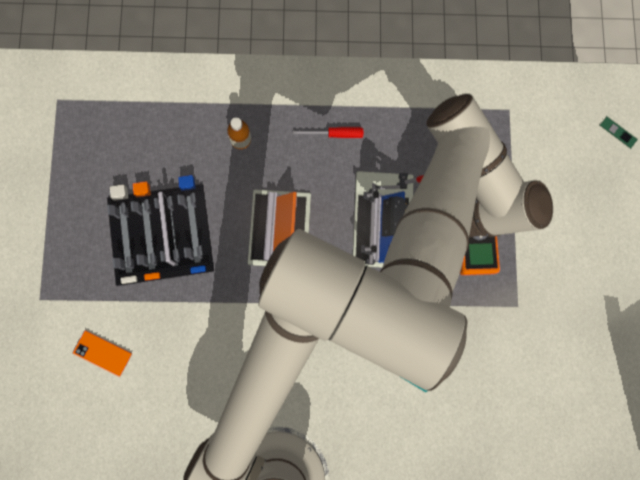

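```bash
python3 - <<'E'
from h import *
p=env.read_state()["position"]; _,e,z=grasp(PB,0)
env.move_straight(p+.08*z,rate=.12); st("lift")
env.move_straight(p+.08*z+[0,0,.10],rate=.25); st("up")
P,e=slot(0,.15); env.goto(P,e); st("hover")
env.dwell(.15); snap("p3"); 
E
```

```text
lift t20.93 [ 0.5301 -0.2767  0.1144] [-55.    0.1  -2.5] F [-0.3 -0.2 -2.3] op 0.101
up t21.48 [ 0.5304 -0.2762  0.2147] [-54.9   0.   -2.5] F [-1.   0.1 -2.9] op 0.101
hover t23.25 [0.5339 0.1961 0.1907] [-90.    0.    9.3] F [-0.2 -1.1 -1.9] op 0.101
```

View pics/p3_side.png

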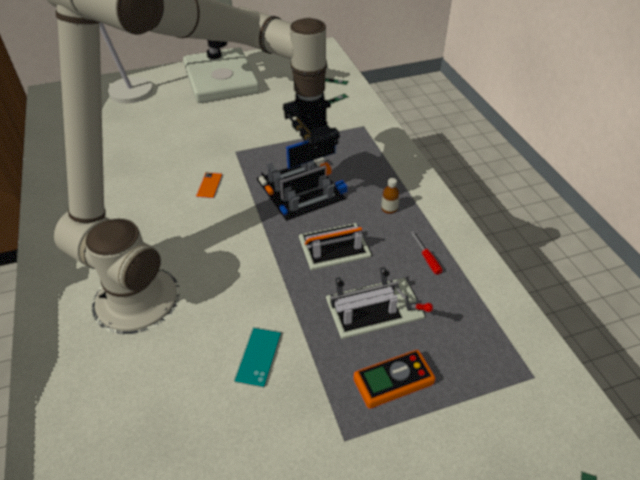

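View pics/p3_top.png

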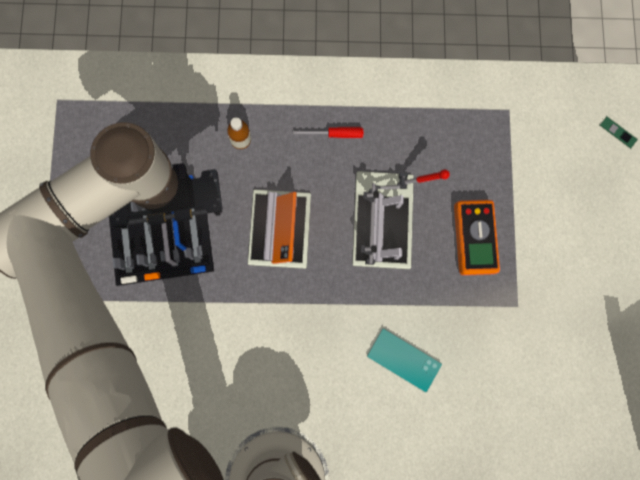

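```bash
cat > ovp.py <<'E'
from ov import *
def held(name,view_crops,along=0):
    F={n:env.grab_frame(n) for n in("side","top")}
    s=env.read_state(); M=R.from_euler('xyz',s["tool_rot"],degrees=True)
    # tool: y down toward phone -z; z jaw = phone x ; x=cross
    loc=box((-.075,-.036,-.0045),(.075,.036,.0045))+[along,-.005,0]
    C=M.apply(loc)+s["position"]
    view(F,[(C,(0,255,0))],view_crops,name)
E
python3 - <<'E'
from ovp import *
held("h1",{"side":(255,120,365,220,6),"top":(90,160,220,300,4)})
E
```

```text
(no output)
```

View pics/h1_side.png

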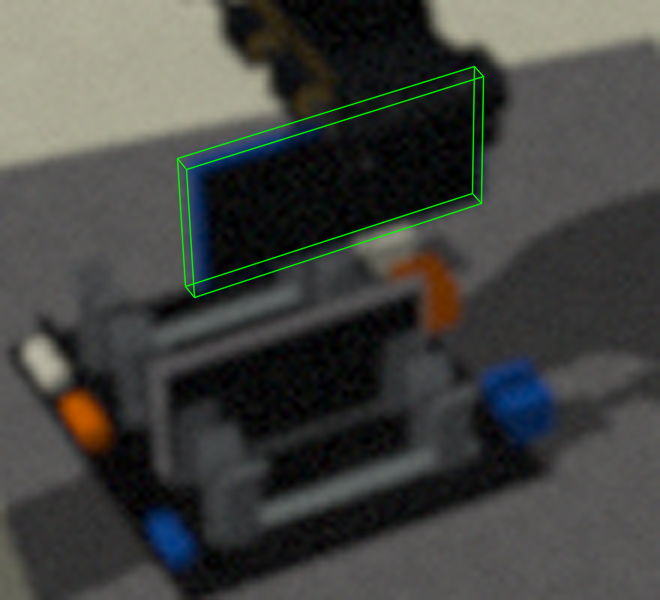

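View pics/h1_top.png

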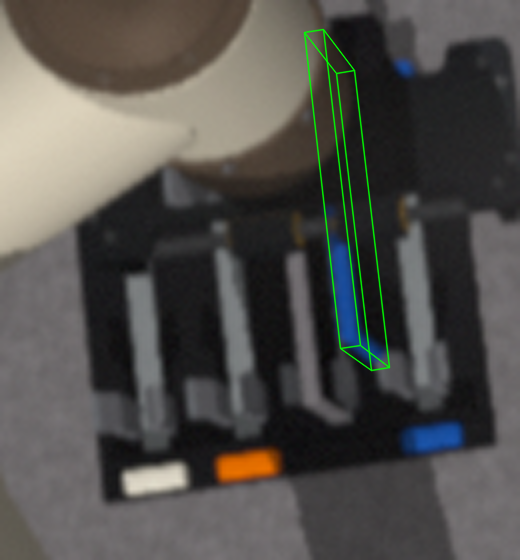

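```bash
python3 - <<'E'
from h import *
P,e=slot(0,.055); r=env.move_straight(P,rotation=e,rate=.15,force_limit=8); st("a %s"%r)
if not r:
    P,e=slot(0,.012); r=env.move_straight(P,rotation=e,rate=.05,force_limit=5); st("b %s"%r)
snap("p4")
E
```

```text
a False t24.38 [0.5345 0.1974 0.0969] [-90.   -0.1   9.4] F [ 1.3 -0.8 -1.3] op 0.102
b False t25.39 [0.534  0.1971 0.0533] [-90.   -0.    9.3] F [-0.2  0.9 -2.5] op 0.103
```

```bash
python3 - <<'E'
from ovp import *
held("h2",{"side":(240,130,370,240,5.5)})
E
```

```text
(no output)
```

View pics/h2_side.png

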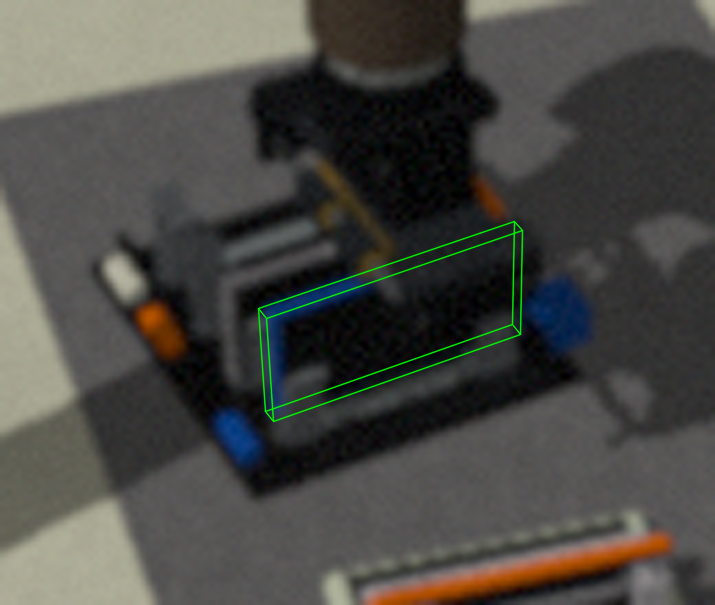

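It is in the slot between the fins with no contact force and 12 mm to go.

```bash
python3 - <<'E'
from h import *
P,e=slot(0,-.008); r=env.move_straight(P,rotation=e,rate=.02,force_limit=4); st("seat %s"%r)
E
```

```text
seat True t26.30 [0.5335 0.1969 0.0388] [-90.    0.    9.4] F [-1.  -0.9  3.6] op 0.101
```

```bash
python3 - <<'E'
from h import *
env.gripper_to(.3); st("rel")
p=env.read_state()["position"]; env.move_straight(p+[0,0,.13],rate=.2); st("up")
env.gripper_to(.52)
P,e,z=grasp(PO,.11); env.goto(P+[0,0,.04],e); st("pre")
snap("p5")
E
```

```text
rel t26.94 [0.5325 0.1963 0.0377] [-90.1   0.2   9.3] F [-0.5  0.9 -0.8] op 0.302
up t27.74 [0.5316 0.1959 0.1665] [-90.1   0.3   9.3] F [ 0.6 -0.8  0.2] op 0.301
pre t29.46 [ 0.5265 -0.0629  0.1785] [-55.    0.   -2.3] F [-1.1  0.7 -0. ] op 0.521
```

```bash
python3 - <<'E'
import cv2,numpy as np
a=cv2.imread("pics/p5_side.png")[130:280,240:390]; b=cv2.imread("pics/p5_top.png")[150:300,90:240]
cv2.imwrite("pics/p5z.png",cv2.resize(np.hstack([a,b]),None,fx=2.6,fy=2.6,interpolation=cv2.INTER_CUBIC))
E
```

```text
(no output)
```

View pics/p5z.png

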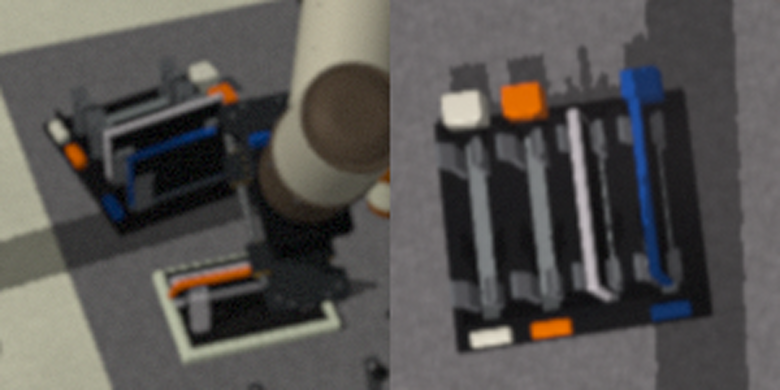

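View pics/p5_side.png

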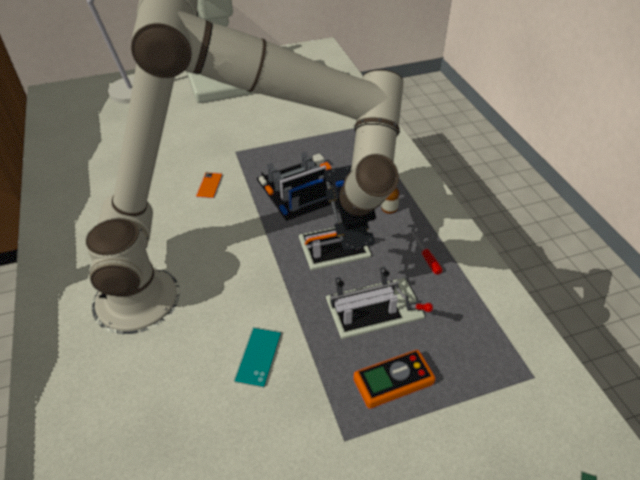

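```bash
python3 - <<'E'
from h import *
P,e,z=grasp(PO,.11); env.move_straight(P,rotation=e,rate=.2)
P,e,z=grasp(PO,0)
r=env.move_straight(P,rotation=e,rate=.12,force_limit=6); st("at %s"%r)
if not r:
    env.gripper_to(0,12); st("grip")
    env.gripper_to(0,25); s=st("grip"); p=s["position"]
    if .08<s["opening"]<.13:
        env.move_straight(p+.08*z,rate=.12); st("lift")
        env.move_straight(p+.08*z+[0,0,.10],rate=.25); st("up")
        P,e=slot(2,.15); env.goto(P,e); st("hover")
        env.dwell(.15)
        from ovp import *
        held("h3",{"side":(235,110,365,210,6),"top":(70,130,220,280,4)})
E
```

```text
at False t30.98 [ 0.5295 -0.001   0.049 ] [-55.   -0.1  -2.3] F [ 0.1  0.  -0.3] op 0.520
grip t31.68 [5.291e-01 3.000e-04 4.920e-02] [-54.9   0.   -2.3] F [-0.4  3.3  5.4] op 0.101
grip t31.90 [5.291e-01 3.000e-04 4.920e-02] [-54.9   0.   -2.3] F [0.7 3.8 6.1] op 0.100
lift t32.72 [ 0.5266 -0.0453  0.1137] [-55.    0.1  -2.3] F [-0.8  0.3 -1.2] op 0.103
up t33.27 [ 0.5268 -0.045   0.2144] [-55.    0.   -2.3] F [-0.4  1.4 -2. ] op 0.101
hover t34.59 [0.5175 0.2945 0.1902] [-90.    0.1   9.3] F [ 0.6 -0.7 -1. ] op 0.101
```

View pics/h3_side.png

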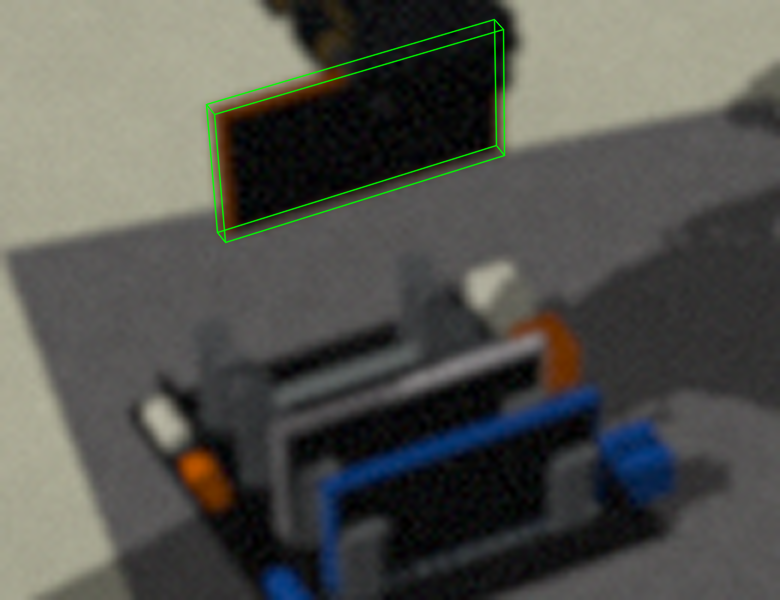

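View pics/h3_top.png

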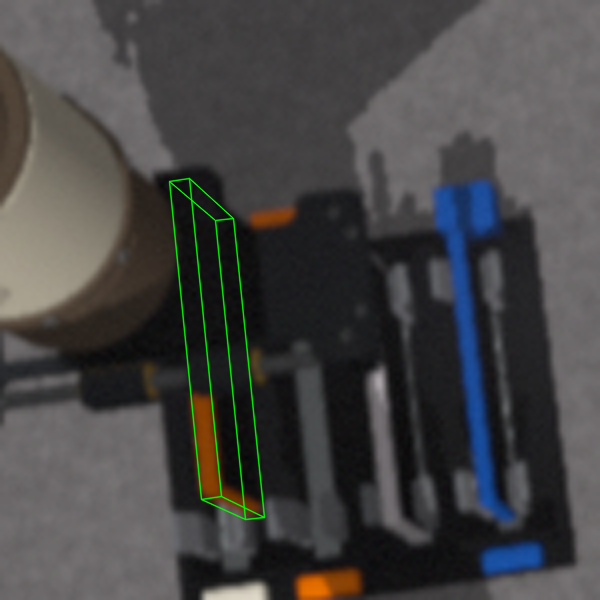

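```bash
python3 - <<'E'
from h import *
P,e=slot(2,.055); r=env.move_straight(P,rotation=e,rate=.15,force_limit=8); st("a %s"%r)
if not r:
    P,e=slot(2,.012); r=env.move_straight(P,rotation=e,rate=.05,force_limit=5); st("b %s"%r)
if not r:
    P,e=slot(2,-.008); r=env.move_straight(P,rotation=e,rate=.02,force_limit=4); st("seat %s"%r)
from ovp import *
held("h4",{"side":(240,130,370,240,5.5)})
E
```

```text
a False t35.62 [0.5182 0.2961 0.0969] [-90.   -0.1   9.4] F [-0.6 -0.1 -1.4] op 0.103
b False t36.63 [0.5177 0.2959 0.0533] [-90.   -0.    9.3] F [-1.2  0.3 -1.3] op 0.105
seat True t37.36 [0.5174 0.2956 0.0383] [-90.    0.    9.4] F [-0.1  0.1  4.4] op 0.100
```

View pics/h4_side.png

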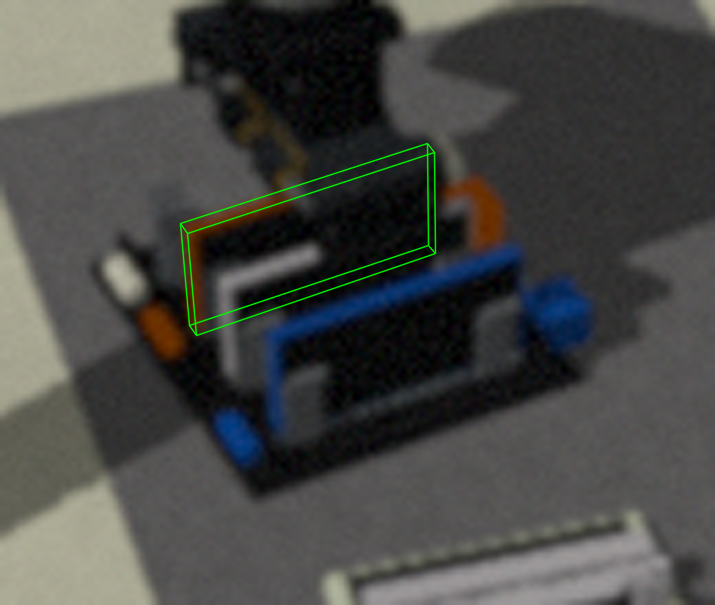

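Seated at the same height as the blue phone (0.0383 vs 0.0388 m). Now I release and check.

```bash
python3 - <<'E'
from h import *
env.gripper_to(.3); st("rel")
p=env.read_state()["position"]; env.move_straight(p+[0,0,.15],rate=.2); st("up")
env.set_joints([78.816, 22.042, 0.453, 0, -68.411, -14.817]); st("home")
F={n:env.grab_frame(n) for n in("side","top")}
for n in F: cv2.imwrite(f"pics/e_{n}.png",F[n]["image"])
from ov import *
objs=[]
for i in range(4):
    y=-.075+.05*i
    if i<3: objs.append((Tz(*RK,box((-.075,y-.0045,.01),(.075,y+.0045,.082))),(0,255,0)))
view(F,objs,{"side":(240,130,370,230,6)},"e1")
view(F,[],{"top":(90,150,240,290,4),"side":(300,200,450,340,4)},"e2")
E
```

```text
rel t38.10 [0.5166 0.2949 0.0371] [-90.1   0.2   9.3] F [0.2 0.2 0. ] op 0.300
up t39.00 [0.5158 0.2944 0.1858] [-90.1   0.3   9.3] F [ 0.  -0.5 -0.9] op 0.299
home t40.69 [0.2743 0.5613 0.222 ] [-89.9   0.  153.9] F [0.2 0.1 0.6] op 0.303
```

View pics/e1_side.png

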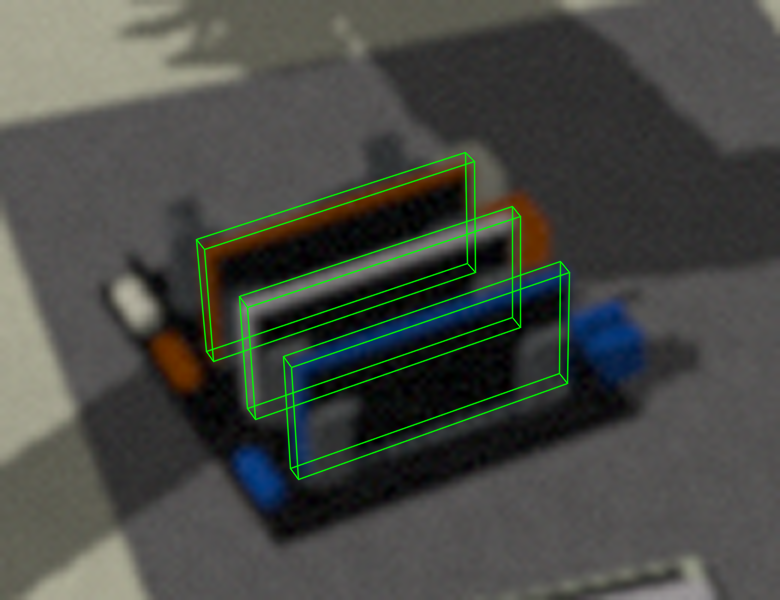

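View pics/e2_top.png

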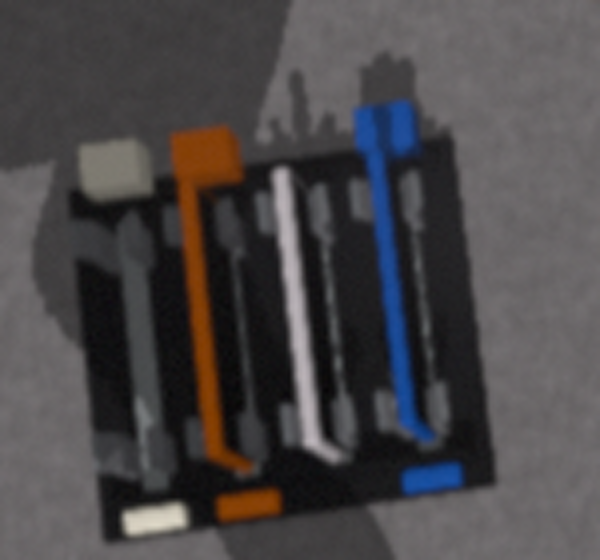

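View pics/e_top.png

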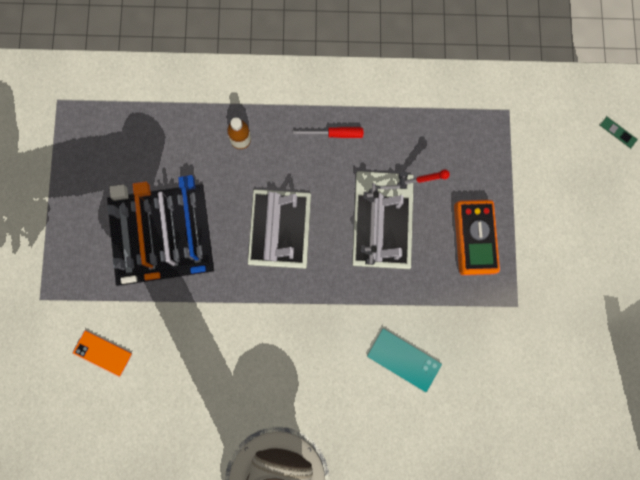

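View pics/e2_side.png

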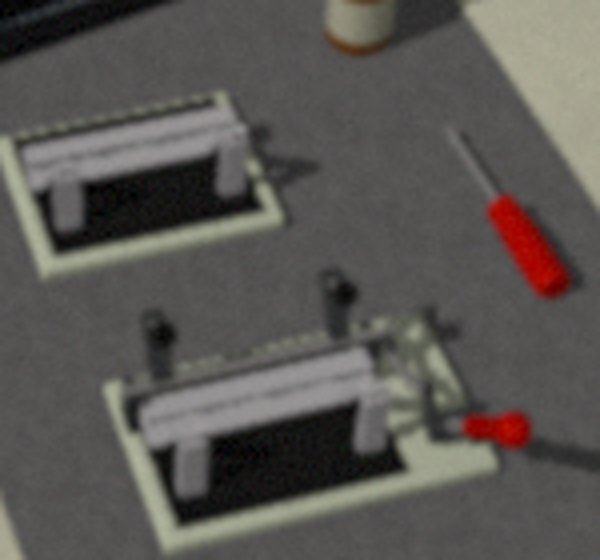

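```bash
python3 -c "
from workcell import env
print(env.close_job(), env.read_state()['clock'])"
```

```text
the job is handed in; nothing more can be done
the job is handed in; nothing more can be done
```

The job is done and handed in at about 41 s of the 72 s allowed.

- **Clamp:** I pinched the red knob and swung the handle over until it met its end stop. I held it there for more than 2.4 s, then swung it back until it met the open stop. The last picture shows it open.
- **Blue phone:** I gripped it along its own plane and lowered it into the blue-tagged slot until a light contact of about 4 N, then let go and drew straight up.
- **Orange phone:** I handled it the same way into the orange-tagged slot. Of the look-alikes, I took the orange phone leaning in the rest stand, not the small flat orange one or the turquoise one.

**Last checks:**
- Both phones stopped within about 0.5 mm of each other, around 2 to 3 mm below my predicted height. I put that down to the vision estimate being slightly off.
- In the final overlay both match the seated outline as well as the grey phone does.
- The grey phone, multimeter, bottle and screwdriver look unmoved.
- The arm is back at its start pose, touching nothing.
- The largest tool force I read was about 11 N.

My first knob measurement disagreed with the stand model by about 6 mm. The pinch still held and the handle moved without trouble.

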